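Check a photometer with a filter standard and hold its hood half open

TASK

Prepare the photometer's ambient-light check: draw the filter standard with the round window out of its stand and show both its faces to the inspection camera, first the face with the raised bezel (the one now turned to the robot) and then its back, each time upright, centred in front of the lens and square to it about 8 cm away, held still for half a second without touching the camera. Then seat it fully down in the slot of the cell holder under the open hood and let it go. Last, take the hood by its bar, bring it down without letting it drop, and finish while holding it steady at 45 degrees open (half-way between shut and upright): do not let go, and leave the other things on the table where they are.

Things in the scene. Friction and masses are not known exactly. Their poses are not given: they have to be found in the camera images.
- filter_mid (a point): Centre of the filter standard to use: aluminium plate 12 mm thick (its x), 30 wide (y), 80 tall (z), 0.08 kg; round dark window 18 mm across near the centre. Its -x face has a raised round bezel and looks roughly to the robot at the start; +x is the back (four tiny screws). Pinch it across the 12 mm by the ribbed grip, 20 to 35 mm above this point. May be in either slot of the stand.
- stand: Black stand fixed to the table, 64 x 134 x 30 mm high, origin at the centre of its underside. Two slots 64 mm apart along its y, each holding a standard by its lower 22 mm with 1.5 mm play each side.
- spare_mid (a point): Centre of the other standard: same plate, same size, but with a narrow upright slit window. It stands in the other slot of the stand and stays there.
- lens (a point): Centre of the front glass of the inspection camera, 145 mm above the table. The camera looks level along this frame's -x (roughly to the robot's left): a black ring 46 mm across on a level barrel 32 mm thick; its post behind the lens is 163 mm high. Fixed to the table.
- slot (a point): Middle of the mouth of the slot in the cell holder, an aluminium block in the photometer's open compartment; 54 mm above the table. A steel lead-in 10 mm high flares from the mouth (5 mm wider each side) to the slot, 34 mm long along this frame's x, 16 mm wide along its y, floor 26 mm above the table (28 mm below the mouth). A standard goes in upright, its width along this x, either way round.
- photometer: White bench photometer fixed to the table, 235 x 200 mm, 85 mm high; its front (-x) has a sloping panel; origin on the table below a point 10 mm behind (+x of) the slot. The compartment round the cell holder is 120 mm (x) x 100 mm (y), its rim 85 mm above the table; the hood's hinge lies 95 mm behind the slot.
- hood (a joint): Opening angle of the hood in rad: 0 shut, 0.785 is 45 degrees, 1.70 leaning back on its stop (there at the start). It turns freely; below about 1.4 rad it falls shut by its weight (0.45 kg, about 1.5 N at the bar at 45 degrees), above that it falls back on its stop.
- hood_bar (a point): Middle of the hood's bar: a round steel bar 10 mm thick, 84 mm long, along this frame's y (level at every angle), on two arms 43 mm out from the hood's free edge. 191 mm from the hinge axis; about 275 mm above the table at the start. Can be pinched from above at every angle and may turn between the fingers.
- hood_hinge (a point): Middle of the hood's hinge axis, 85 mm above the table; the axis is this frame's y. The frame turns with the hood: in it the bar lies at x -0.190, z +0.016 m.
- beaker: Empty glass beaker, 76 mm across, 97 mm high, at the back right; origin at the centre of its underside. To be left alone.
- flask: Small conical flask, 65 mm across, 86 mm high, at the back left; origin at the centre of its underside. To be left alone.

How it is judged:
On the way, in this order (a step that is already met when the one before it is completed fails the run):
1. the bezel face (-x) is shown to the camera: the lens 50 to 120 mm in front of it, plate centre within 25 mm of the lens axis, square to it within 15 degrees, upright, still (x of lens in the frame of filter_mid between -0.12 and -0.05 m and y of filter_mid in the frame of lens between -0.025 and 0.025 m and z of filter_mid in the frame of lens between -0.025 and 0.025 m and angle between the x axis of filter_mid and the x axis of lens, either way round below 0.262 rad and angle between filter_mid's own z axis and vertical below 0.262 rad and linear speed of filter below 0.03 m/s and angular speed of filter below 0.3 rad/s), for 0.3 s.
2. the back (+x) is shown to the camera in the same way (x of lens in the frame of filter_mid between 0.05 and 0.12 m and y of filter_mid in the frame of lens between -0.025 and 0.025 m and z of filter_mid in the frame of lens between -0.025 and 0.025 m and angle between the x axis of filter_mid and the x axis of lens, either way round below 0.262 rad and angle between filter_mid's own z axis and vertical below 0.262 rad and linear speed of filter below 0.03 m/s and angular speed of filter below 0.3 rad/s), for 0.3 s.
3. the standard is fully down in the slot of the cell holder and let go, the hood still open (horizontal distance between filter_mid and slot below 0.004 m and height (world z) of filter_mid below 0.069 m and angle between filter_mid's own z axis and vertical below 0.087 rad and contact force between each of the arm, the fingers and filter below 0.1 N and value of joint hood above 1.35 rad), for 0.2 s.
At the end, for the whole second after the job is handed in: The round-window standard is let go, upright and fully down in the cell holder's slot (within 4 mm of its middle, 3 mm of its floor); the hood is held by the robot alone, at rest, 45 degrees open within 4 degrees; the other standard is still in its slot (horizontal distance between filter_mid and slot below 0.004 m and height (world z) of filter_mid below 0.069 m and angle between filter_mid's own z axis and vertical below 0.087 rad and value of joint hood between 0.715 and 0.855 rad and velocity of joint hood between -0.08 and 0.08 rad/s and contact force between any of the fingers, the arm and hood above 0.4 N and contact force between filter and hood below 0.1 N and contact force between the fingers and filter below 0.1 N and distance of spare_mid from where it was at the start of the episode below 0.015 m); the arm keeps its last pose, push and grip.
It fails at once if the hood drops below 29 degrees, or is thrown down (faster than 2.5 rad/s) (value of joint hood below 0.5 rad or velocity of joint hood below -2.5 rad/s).
It fails at once if the camera is touched (over 2 N) (contact force between anything else and camera above 2 N).
It fails at once if a thing to be left alone is displaced by more than 20 mm (distance of any of spare_mid, beaker, flask from where it was at the start of the episode above 0.02 m).
It also fails if it takes over 64 s, if anything falls off the work surface, if the arm or the gripper's body presses on something with over 40 N, if the wrist force passes 120 N, or if a joint passes its speed limit or range.

ROBOT

A 6-joint arm with a two-finger parallel gripper is mounted at the origin on a cart in front of the work surface, level with it; the furniture and walls round the work are solid. World frame = base frame: x ahead of the robot, y to its left, z up, the work surface at z = 0. Lengths are in m, angles in rad, forces in N, time in s.
With the tool pointing down it reaches from about 0.25 to 0.775 m from the base axis. Payload 4 kg.
Tool frame: the origin (TCP) lies on the centre line of the jaws, within the pads' length; the fingertips stand 17 mm ahead of it and the grasp point (between the pads) lies 2 mm behind it; z points along the fingers, y is the line along which they close (so a half turn about z gives the same grasp; the last joint's range is limited). The gripper opens to 94 mm and grips with 3 to 60 N. Pads are 16 mm wide; open, the fingers measure 119 mm over their backs; the gripper's body (75 mm by 177 mm) begins 78 mm behind the grasp point.
Start: joints at [-1.272, 0.087, 1.371, -0, 1.684, -0.103], TCP at [0.215, -0.506, 0.223] pointing down, gripper open.
Joint ranges: [-3.1, 3.1], [-0.76, 2.03], [0.27, 2.55], [-1.08, 4.22], [0.17, 2.65], [-2.57, 2.57]. Speed limits (rad/s): [2.79, 2.79, 3.14, 3.14, 3.14, 3.14].

INTERFACE

Orientations are given as [roll, pitch, yaw] about the fixed x, y, z axes, in that order (R = Rz(yaw) Ry(pitch) Rx(roll)).
In Python, from bench import robot gives the robot as it stands.
- The arm moves only by the tool servo_tool, never from a script. Its argument "plan" is a list of rows, each a list of 7 numbers: the shift along the tool's x, y, z normalised to -1 to 1, where 1 is 0.1 m, then the turn, a rotation vector about the tool's x, y, z normalised to -1 to 1, where 1 is pi/2 rad, then the finger opening in mm, from 0 to 94. In form: [[x, y, z, ax, ay, az, gripper], ...]. A call has 1 to 12 rows; each row is the pose to reach, as a shift and turn from the pose commanded when the call began, along the tool's axes at that moment; what a row does not reach only later rows make up. A row lasts 1/12 s, in which the tool goes at most 41.7 mm and 7.16 degrees, less where a joint would pass 70% of its speed; a pose out of reach is approached as far as the arm can. A call with a number of a shift or a turn outside -1 to 1 is refused whole. A call with a gripper value outside its range is refused whole. The fingers move at their own pace and stop on an object; the grip force is fixed at half the most. Time passes only in rows, so rows that repeat a pose let the fingers close. It gives the time, the measured TCP pose, the force, the opening and the grip force at its end, in the units of the state.
- robot.get_obs(): the state, without advancing time (a new reading comes with each control period).
- robot.snapshot(name): name is "scene" or "top"; returns the picture (400x640x3 uint8, red, green, blue); there is no depth.
- robot.camera_params(name): a dict with "camera_matrix" (3x3 intrinsics, pixels), "rvec" (rotation vector, rad) and "tvec" (3), from world to camera coordinates, as OpenCV has them. Camera axes: x right, y down, z forward; pixel columns grow to the right and rows downward; lengths in m; the calibration is good to about 2 mm. A picture is of the moment at which its call begins. camera_params takes no time and is no camera call.
- robot.close_job(): hands the job in; it is judged then, once.
Trained networks look in the newest picture that a camera, given by its name, has taken for a name from the list of things; names that differ only in an ending like _2 or _b are one class to them, and where a whole thing is asked for, a point or a joint stands for the part that bears it (a point fixed in the world has none). Each returns a list of dicts, best first, with "conf" (0 to 1); they miss things now and then, are a little off and sometimes report something else, mostly with a low value. They report only what shows in the picture. A call takes as long as a camera call.
- robot.find_in(thing, camera): "extent" ([centre column, centre row, width, height] in pixels, round what is visible of it).
The state is a dict: "time": time; "joint_positions": joint angles; "qvel": joint speeds; "joint_torque": joint torques, N m; "tool_pos": TCP position; "ee_rot": TCP orientation; "wrist_force": force on the tool from outside, world axes, zero at the start; "wrist_torque": the same for the moment, N m; "width": finger opening in m; "finger_force": force on a finger pad.
Only numpy, scipy, OpenCV 4.12 (cv2) and the standard library are available. Lean on these libraries where they do the work, as an engineer would, in place of code of your own. Each camera call takes 0.05 s, during which the arm holds its last target. There are 200 camera calls.

## Working session

There is one attempt and no reset: what is moved stays moved. The work goes in short steps, Python scripts to look and compute and a tool call to move; the robot and the scene stay as the last step left them, time stands still between calls to the robot, and variables do not carry over. Pictures are saved under pics/ and viewed, at most 10 in all, crops included, and the job is handed in when it is done.

Besides the shell and the picture viewer there is one more tool, called after "Call:" as a command line: name --pt "numbers of a row" for each row, then --argument value for the rest. servo_tool: Moves the arm, as the interface text tells. Scaled input: -1 to 1 covers 0.1 m each way for a shift and pi/2 rad each way for a turn. Its arguments: {"type":"object","properties":{"plan":{"type":"array","items":{"type":"array","items":{"type":"number"}}}},"required":["plan"]}

```bash
mkdir -p pics; cat > h.py <<'E'
import numpy as np, cv2
from bench import robot
def cam(n):
    p=robot.camera_params(n); K=np.array(p["camera_matrix"],float); R=cv2.Rodrigues(np.array(p["rvec"],float))[0]; t=np.array(p["tvec"],float).ravel()
    return K,R,t
def ray(n,uv):
    K,R,t=cam(n); d=R.T@np.linalg.inv(K)@np.array([uv[0],uv[1],1.]); return -R.T@t,d
def at_z(n,uv,z):
    o,d=ray(n,uv); return o+d*(z-o[2])/d[2]
def tri(a,b):
    A=np.zeros((3,3));v=np.zeros(3)
    for n,uv in (a,b):
        o,d=ray(n,uv); d=d/np.linalg.norm(d); P=np.eye(3)-np.outer(d,d); A+=P; v+=P@o
    return np.linalg.solve(A,v)
def proj(n,X):
    K,R,t=cam(n); p=K@(R@np.asarray(X,float)+t); return p[:2]/p[2]
def save(n,f,crop=None,s=1):
    im=robot.snapshot(n)[:,:,::-1]
    if crop: im=im[crop[1]:crop[3],crop[0]:crop[2]]
    cv2.imwrite("pics/"+f,cv2.resize(im,None,fx=s,fy=s,interpolation=cv2.INTER_CUBIC))
E
python3 - <<'E'
from h import *
np.set_printoptions(precision=3,suppress=True)
save("scene","s0.png");save("top","t0.png")
for n in("scene","top"):
    K,R,t=cam(n);print(n,-R.T@t,R[2],K[0,0])
    for th in("filter_mid","spare_mid","stand","lens","photometer","hood","hood_bar","beaker","flask"):
        print(n,th,[(np.round(d["extent"],1).tolist(),round(d["conf"],2)) for d in robot.find_in(th,n)[:2]])
o=robot.get_obs();print(o["time"],o["tool_pos"],o["ee_rot"],o["width"])
E
```

```text
scene [-0.141  0.644  0.802] [ 0.602 -0.555 -0.575] 429.15909396415896
scene filter_mid [([381.6, 211.6, 13.2, 22.1], 0.69)]
scene spare_mid [([364.6, 219.1, 13.3, 25.9], 0.77), ([264.6, 200.1, 53.2, 88.8], 0.35)]
scene stand [([374.4, 228.9, 48.8, 32.1], 0.76)]
scene lens [([423.0, 178.8, 29.0, 53.7], 0.71), ([263.0, 199.0, 55.0, 85.8], 0.27)]
scene photometer [([300.5, 235.4, 124.7, 161.5], 0.6)]
scene hood [([264.1, 199.5, 52.8, 85.4], 0.62)]
scene hood_bar [([265.2, 199.3, 55.8, 91.5], 0.87)]
scene beaker [([363.8, 172.9, 27.9, 34.4], 0.7), ([299.9, 237.5, 122.3, 156.7], 0.52)]
scene flask [([265.1, 197.2, 55.1, 86.5], 0.55)]
top [0.405 0.007 1.383] [ 0.127 -0.017 -0.992] 440.3821728442382
top filter_mid [([369.5, 229.7, 14.0, 6.2], 0.45)]
top spare_mid [([349.9, 228.8, 9.9, 4.3], 0.47)]
top stand [([359.4, 229.6, 44.0, 26.5], 0.97)]
top lens [([444.5, 223.6, 39.8, 28.1], 0.96)]
top photometer [([269.3, 221.0, 77.2, 106.2], 0.85), ([404.6, 166.2, 31.6, 29.6], 0.36)]
top hood [([258.8, 181.2, 56.5, 30.2], 0.85)]
top hood_bar [([257.5, 182.6, 51.2, 33.3], 0.92)]
top beaker [([402.5, 166.9, 31.7, 32.1], 0.95)]
top flask [([214.9, 167.2, 25.7, 18.1], 0.86)]
1.0 [ 0.215 -0.506  0.222] [3.142 0.    0.402] 0.09365634677756841
```

```bash
python3 - <<'E'
from h import *
save("scene","s1.png",(225,130,465,310),3.3);save("top","t1.png",(200,140,480,290),2.85)
E
```

```text
(no output)
```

View pics/s1.png

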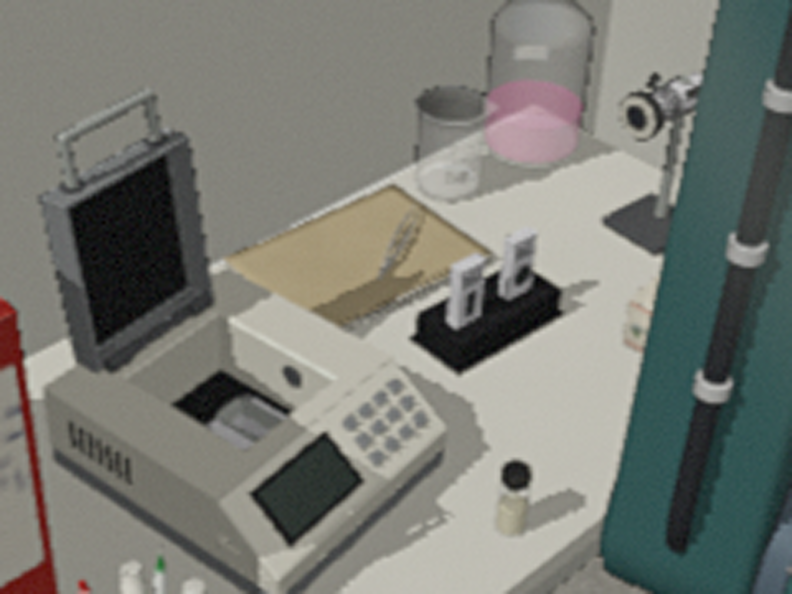

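View pics/t1.png

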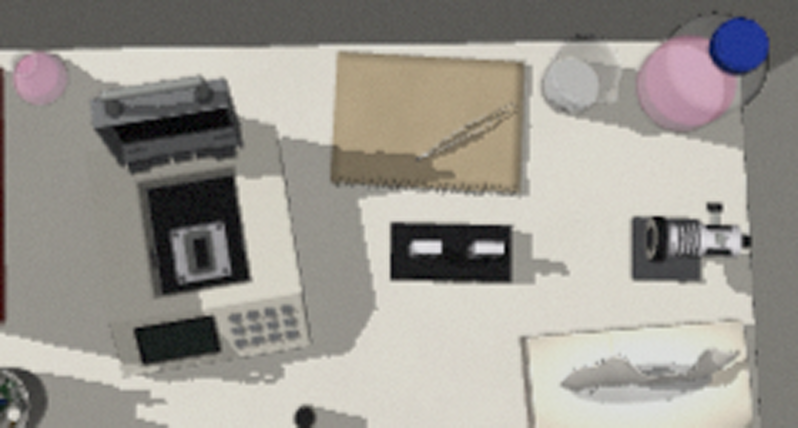

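The scene crop shows the round-window standard in the right-hand slot at about (518,265) in the crop, and the slit one at (465,292). The top crop shows the plate tops at (487,247) and (426,247), the cell-holder slot at (200,253), the lens ring at (652,240), and the photometer turned about +8°.

```bash
python3 - <<'E'
from h import *
np.set_printoptions(precision=4,suppress=True)
T=lambda u,v:(200+(u-.5)/2.85-.0,140+(v)/2.85-.5); S=lambda u,v:(225+u/3.3-.5,130+v/3.3-.5)
print("stand",[at_z("top",T(*p),.03)[:2] for p in((391,222),(512,222),(512,282),(391,282))])
print("tops",[at_z("top",T(*p),.088)[:2] for p in((487,247),(426,247))])
print("slot",at_z("top",T(200,253),.045),"block",[at_z("top",T(*p),.054)[:2] for p in((172,229),(222,223),(231,277),(181,285))])
print("comp",[at_z("top",T(*p),.085)[:2] for p in((140,182),(235,172),(251,281),(157,296))])
print("lens tri",tri(("top",T(652,240)),("scene",S(637,116))),at_z("top",T(652,240),.145),at_z("scene",S(637,116),.145))
print("bar",at_z("top",T(112,103),.275),at_z("top",T(204,90),.275),tri(("top",T(158,96)),("scene",S(107,115))))
# refined plate tops: bright blobs inside stand
im=robot.snapshot("top"); g=im.min(2).astype(float)
x0,y0,x1,y1=338,220,380,240
sub=g[y0:y1,x0:x1]; m=(sub>120).astype(np.uint8)
n,l,st,c=cv2.connectedComponentsWithStats(m)
for i in range(1,n):
    if st[i,4]>8:
        w=(sub-50).clip(0)*(cv2.dilate((l==i).astype(np.uint8),np.ones((3,3))))
        yy,xx=np.mgrid[y0:y1,x0:x1]; uv=((w*xx).sum()/w.sum(),(w*yy).sum()/w.sum())
        print("blob",st[i],uv,at_z("top",uv,.086)[:2])
E
```

```text
stand [array([ 0.5208, -0.0614]), array([ 0.5185, -0.1925]), array([ 0.4538, -0.1902]), array([ 0.4562, -0.0599])]
tops [array([ 0.4882, -0.1572]), array([ 0.4894, -0.0941])]
slot [0.49   0.1434 0.045 ] block [array([0.5154, 0.1719]), array([0.5209, 0.119 ]), array([0.4636, 0.1099]), array([0.4561, 0.1625])]
comp [array([0.5623, 0.2012]), array([0.5712, 0.1026]), array([0.4578, 0.087 ]), array([0.4442, 0.1835])]
lens tri [ 0.4894 -0.3131  0.1457] [ 0.4886 -0.3139  0.145 ] [ 0.4909 -0.3133  0.145 ]
bar [0.6109 0.1979 0.275 ] [0.6214 0.1158 0.275 ] [0.6203 0.1609 0.2711]
blob [ 6  4 11  5 52] (np.float64(349.1075424509675), np.float64(226.2497038304594)) [ 0.4892 -0.0937]
blob [27  5 12  4 45] (np.float64(370.744768683274), np.float64(226.536512455516)) [ 0.4873 -0.1575]
blob [ 0 18 42  2 51] (np.float64(354.15866922584775), np.float64(238.77367242482407)) [ 0.4522 -0.1075]
```

```bash
python3 - <<'E'
from h import *
im=cv2.imread("pics/t0.png"); a=cv2.resize(im[210:245,245:285],None,fx=10,fy=10,interpolation=cv2.INTER_CUBIC); b=cv2.resize(im[215:250,335:385],None,fx=8,fy=10,interpolation=cv2.INTER_CUBIC)
cv2.imwrite("pics/z.png",np.hstack([a,b[:350]]))
E
```

```text
(no output)
```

View pics/z.png

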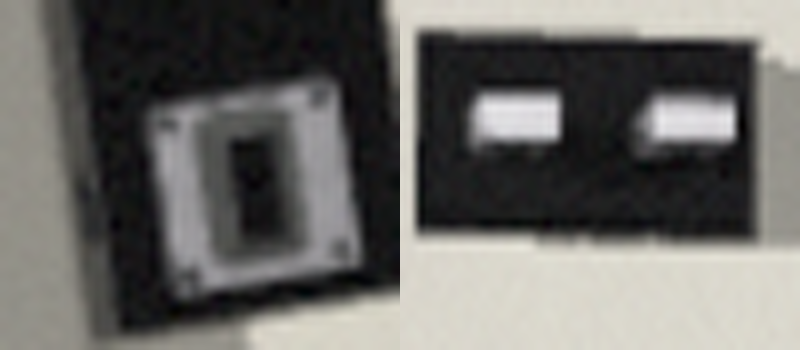

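```bash
cat >> h.py <<'E'
def go(X,yaw):
    """tool-frame shift (/0.1) and turn (/(pi/2)) from measured pose to X, tool down at yaw (deg)"""
    from scipy.spatial.transform import Rotation as Ro
    o=robot.get_obs(); R0=Ro.from_euler("xyz",o["ee_rot"]); R1=Ro.from_euler("xyz",[np.pi,0,np.radians(yaw)])
    s=R0.as_matrix().T@(np.array(X)-o["tool_pos"])/.1; r=(R0.inv()*R1).as_rotvec()/(np.pi/2)
    print("t %.2f"%o["time"],"pos",np.round(o["tool_pos"],4),"rot",np.round(np.degrees(o["ee_rot"]),2),"w %.4f"%o["width"],"F",np.round(o["wrist_force"],1),"q",np.round(o["joint_positions"],2),"\n shift",np.round(s,3),"turn",np.round(r,3))
E
python3 - <<'E'
from h import *
Z=lambda u,v:(245+(u+.5)/10-.5,210+(v+.5)/10-.5)
print("flare",at_z("top",Z(250.5,179),.054),"floor?",at_z("top",Z(257,174),.026),"hole@44",at_z("top",Z(257,174),.044),"block",at_z("top",Z(256,187),.054))
for p,q in (((150,108),(180,298)),((333,80),(362,262)),((362,262),(180,298)),((333,80),(150,108))):
    a,b=at_z("top",Z(*p),.054),at_z("top",Z(*q),.054); d=a-b; print(np.degrees(np.arctan2(d[1],d[0])))
go([.488,-.157,.18],89)
E
```

```text
flare [0.49197063 0.14363949 0.054     ] floor? [0.49529844 0.14452213 0.026     ] hole@44 [0.49410502 0.14269479 0.044     ] block [0.48953208 0.14199517 0.054     ]
8.867960113630337
8.65409472293729
-79.8374044482913
-82.25176707415396
t 1.15 pos [ 0.2151 -0.5062  0.2225] rot [179.99   0.    23.02] w 0.0942 F [ 0.3 -0.7 -0.5] q [-1.27  0.09  1.37  0.    1.68 -0.1 ] 
 shift [ 3.877 -2.147  0.425] turn [ 0.     0.    -0.733]
```

Call:
servo_tool --pt "1 -0.55 0 0 0 -0.733 94" --pt "1 -0.55 0 0 0 -0.733 94" --pt "1 -0.55 0 0 0 -0.733 94" --pt "1 -0.55 0 0 0 -0.733 94" --pt "1 -0.55 0 0 0 -0.733 94" --pt "1 -0.55 0 0 0 -0.733 94" --pt "1 -0.55 0 0 0 -0.733 94" --pt "1 -0.55 0 0 0 -0.733 94" --pt "1 -0.55 0 0 0 -0.733 94" --pt "1 -0.55 0 0 0 -0.733 94" --pt "1 -0.55 0 0 0 -0.733 94"

```text
time: 2.07
tool_pos: [0.2856, -0.4165, 0.2226]
ee_rot: [3.141, 0.0, 1.554]
wrist_force: [-0.2, 0.8, -0.1]
width: 0.0942
finger_force: 0.0
```

Call:
servo_tool --pt "0.4 0.34 0 0 0 0 94" --pt "0.86 0.68 0 0 0 0 94" --pt "0.86 0.68 0 0 0 0 94" --pt "0.86 0.68 0 0 0 0 94"

```text
time: 2.4
tool_pos: [0.3575, -0.3284, 0.2228]
ee_rot: [3.14, -0.001, 1.557]
wrist_force: [0.1, -0.1, 0.8]
width: 0.094
finger_force: 0.0
```

Call:
servo_tool --pt "0.4 0.34 0 0 0 0 60" --pt "0.86 0.68 0 0 0 0 60" --pt "0.86 0.68 0 0 0 0 60" --pt "0.86 0.68 0 0 0 0 60"

```text
time: 2.73
tool_pos: [0.4267, -0.244, 0.2226]
ee_rot: [3.14, -0.001, 1.558]
wrist_force: [-0.6, -0.6, -0.1]
width: 0.071
finger_force: 0.0
```

Call:
servo_tool --pt "0.4 0.34 0.3 0 0 0 50" --pt "0.86 0.66 0.5 0 0 0 50" --pt "0.86 0.66 0.5 0 0 0 50" --pt "0.86 0.66 0.5 0 0 0 50" --pt "0.86 0.66 0.5 0 0 0 50"

```text
time: 3.15
tool_pos: [0.4917, -0.1619, 0.1711]
ee_rot: [-3.139, 0.0, 1.555]
wrist_force: [0.0, -0.5, 0.4]
width: 0.0499
finger_force: 0.0
```

```bash
python3 - <<'E'
from h import *
go([.488,-.157,.073],89)
save("scene","s2.png",(320,150,440,240),6.6)
E
```

```text
t 3.15 pos [ 0.4917 -0.1619  0.1711] rot [-179.83    0.     89.09] w 0.0499 F [ 0.  -0.5  0.4] q [-0.43  0.03  1.53 -0.    1.58 -0.41] 
 shift [ 0.048 -0.035  0.981] turn [-0.002  0.     0.001]
```

View pics/s2.png

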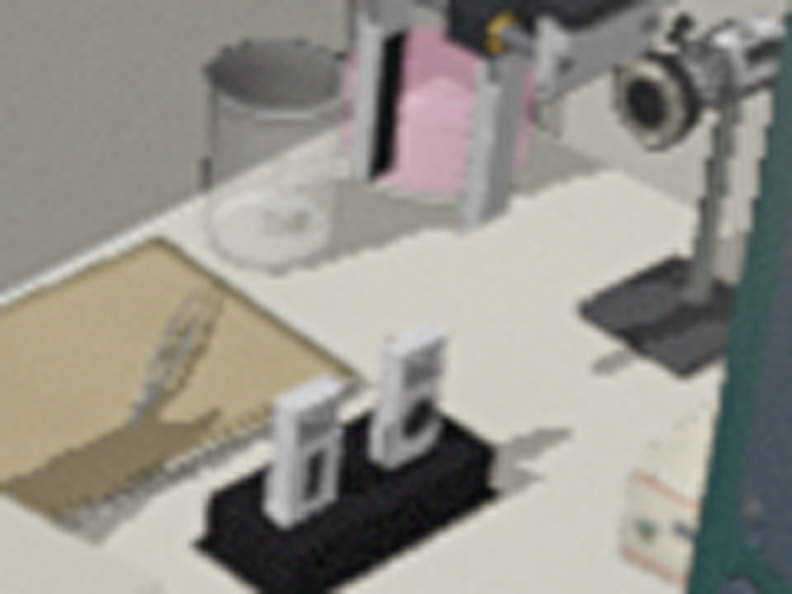

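The fingers stand over the round-window plate, which is at (410,400) in the crop, and they are open across its thickness. I'm descending and closing.

Call:
servo_tool --pt "0.05 -0.04 0.3 0 0 0 40" --pt "0.05 -0.04 0.6 0 0 0 40" --pt "0.05 -0.04 0.9 0 0 0 40" --pt "0.05 -0.04 0.98 0 0 0 40" --pt "0.05 -0.04 0.98 0 0 0 30" --pt "0.05 -0.04 0.98 0 0 0 18" --pt "0.05 -0.04 0.98 0 0 0 14" --pt "0.05 -0.04 0.98 0 0 0 10" --pt "0.05 -0.04 0.98 0 0 0 0" --pt "0.05 -0.04 0.98 0 0 0 0" --pt "0.05 -0.04 0.98 0 0 0 0" --pt "0.05 -0.04 0.98 0 0 0 0"

```text
time: 4.2
tool_pos: [0.4887, -0.1578, 0.0766]
ee_rot: [3.14, 0.002, 1.553]
wrist_force: [-3.1, -0.3, 6.2]
width: 0.0118
finger_force: 30.0
```

```bash
python3 - <<'E'
from h import *
go([.488,-.157,.073],89)
print(robot.get_obs()["finger_force"])
E
```

```text
t 4.20 pos [ 0.4887 -0.1578  0.0766] rot [1.7991e+02 1.3000e-01 8.8990e+01] w 0.0118 F [-3.1 -0.3  6.2] q [-0.42  0.08  1.67 -0.    1.39 -0.4 ] 
 shift [ 0.008 -0.007  0.036] turn [ 0.001  0.001 -0.   ]
29.98076319694519
```

Call:
servo_tool --pt "0 0 -0.2 0 0 0 0" --pt "0 0 -0.5 0 0 0 0" --pt "0 0 -0.8 0 0 0 0" --pt "0 0 -1 0 0 0 0" --pt "0 0 -1 0 0 0 0" --pt "0 0 -1 0 0 0 0"

```text
time: 4.7
tool_pos: [0.489, -0.1572, 0.1756]
ee_rot: [3.138, 0.001, 1.553]
wrist_force: [-0.3, 1.0, -1.8]
width: 0.0119
finger_force: 30.0
```

```bash
python3 - <<'E'
from h import *
go([.4895,-.233,.174],179.9)
save("scene","s3.png",(320,130,440,220),6.6)
E
```

```text
t 4.70 pos [ 0.489  -0.1572  0.1756] rot [1.7981e+02 7.0000e-02 8.9010e+01] w 0.0119 F [-0.3  1.  -1.8] q [-0.42  0.02  1.54  0.    1.58 -0.4 ] 
 shift [-0.758  0.018  0.017] turn [ 1.00e-03  2.00e-03 -1.01e+00]
```

View pics/s3.png

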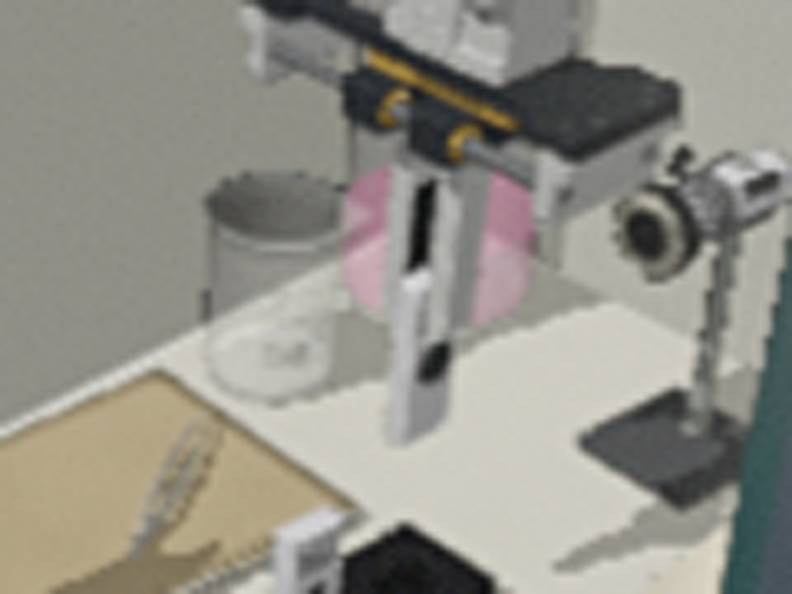

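The plate is lifted upright in the jaws. Its round window is at (433,360) in the crop, and the stand slot it came from is empty. Next I turn the bezel face to the lens.

Call:
servo_tool --pt "-0.1 0.02 0.02 0 0 -0.08 0" --pt "-0.2 0.02 0.02 0 0 -0.16 0" --pt "-0.3 0.02 0.02 0 0 -0.24 0" --pt "-0.4 0.02 0.02 0 0 -0.32 0" --pt "-0.5 0.02 0.02 0 0 -0.4 0" --pt "-0.6 0.02 0.02 0 0 -0.48 0" --pt "-0.7 0.02 0.02 0 0 -0.56 0" --pt "-0.76 0.02 0.02 0 0 -0.64 0" --pt "-0.76 0.02 0.02 0 0 -0.72 0" --pt "-0.76 0.02 0.02 0 0 -0.8 0" --pt "-0.76 0.02 0.02 0 0 -0.88 0" --pt "-0.76 0.02 0.02 0 0 -0.95 0"

```text
time: 5.75
tool_pos: [0.4876, -0.2323, 0.1691]
ee_rot: [3.139, -0.005, 3.051]
wrist_force: [-1.3, 0.2, 0.0]
width: 0.0121
finger_force: 30.0
```

Call:
servo_tool --pt "0 0 0 0 0 -0.05 0" --pt "0 0 0 0 0 -0.05 0" --pt "0 0 0 0 0 -0.05 0" --pt "0 0 0 0 0 -0.05 0" --pt "0 0 0 0 0 -0.05 0" --pt "0 0 0 0 0 -0.05 0" --pt "0 0 0 0 0 -0.05 0" --pt "0 0 0 0 0 -0.05 0"

```text
time: 6.42
tool_pos: [0.4889, -0.233, 0.1725]
ee_rot: [-3.141, 0.0, 3.124]
wrist_force: [-0.2, 0.3, -0.9]
width: 0.0119
finger_force: 30.0
```

```bash
python3 - <<'E'
from h import *
go([.4895,-.233,.174],180)
robot.snapshot("top"); save("scene","s4.png",(320,130,440,220),6.6)
im=robot.snapshot("top")[:,:,::-1]; cv2.imwrite("pics/t4.png",cv2.resize(im[195:260,380:480],None,fx=8,fy=8,interpolation=cv2.INTER_CUBIC))
print([ (d["extent"],d["conf"]) for d in robot.find_in("filter_mid","scene")])
print(proj("scene",[.4895,-.233,.145]))
E
```

```text
t 6.42 pos [ 0.4889 -0.233   0.1725] rot [-1.7999e+02  1.0000e-02  1.7898e+02] w 0.0119 F [-0.2  0.3 -0.9] q [-0.55  0.08  1.47 -0.    1.58 -2.1 ] 
 shift [-0.006  0.    -0.015] turn [-0.     0.    -0.011]
[]
[400.65411077 174.13346752]
```

View pics/s4.png

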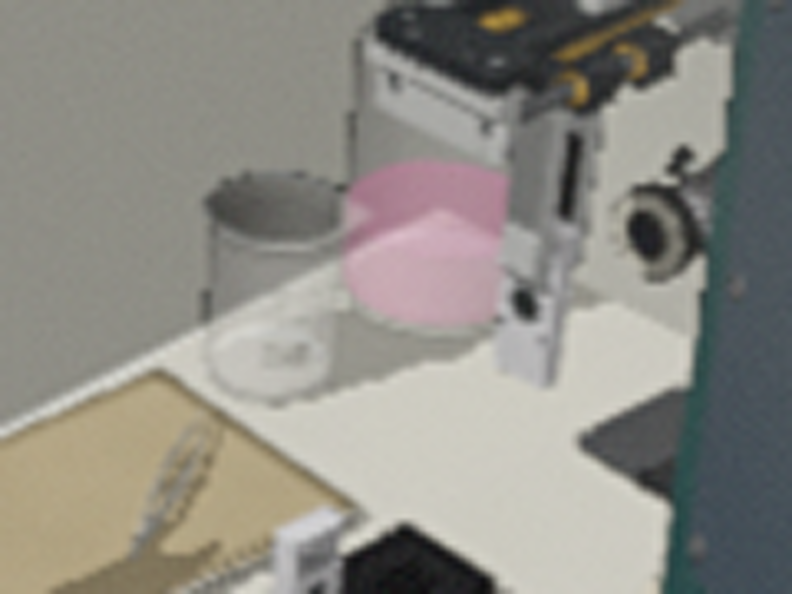

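The window at (525,302) matches the predicted plate centre, and the back is towards the scene camera, so the bezel faces the lens. It has now been held still, so I turn it half round.

Call:
servo_tool --pt "0 0 0 0 0 0.07 0" --pt "0 0 0 0 0 0.15 0" --pt "0 0 0 0 0 0.23 0" --pt "0 0 0 0 0 0.31 0" --pt "0 0 0 0 0 0.39 0" --pt "0 0 0 0 0 0.47 0" --pt "0 0 0 0 0 0.55 0" --pt "0 0 0 0 0 0.63 0" --pt "0 0 0 0 0 0.71 0" --pt "0 0 0 0 0 0.79 0" --pt "0 0 0 0 0 0.87 0" --pt "0 0 0 0 0 0.95 0"

```text
time: 7.62
tool_pos: [0.4889, -0.2331, 0.1725]
ee_rot: [3.141, 0.0, 1.633]
wrist_force: [0.3, -0.5, -1.0]
width: 0.0118
finger_force: 30.0
```

Call:
servo_tool --pt "0 0 0 0 0 0.08 0" --pt "0 0 0 0 0 0.16 0" --pt "0 0 0 0 0 0.24 0" --pt "0 0 0 0 0 0.32 0" --pt "0 0 0 0 0 0.4 0" --pt "0 0 0 0 0 0.48 0" --pt "0 0 0 0 0 0.56 0" --pt "0 0 0 0 0 0.64 0" --pt "0 0 0 0 0 0.72 0" --pt "0 0 0 0 0 0.8 0" --pt "0 0 0 0 0 0.88 0" --pt "0 0 0 0 0 0.95 0"

```text
time: 8.62
tool_pos: [0.4889, -0.2331, 0.1725]
ee_rot: [3.141, -0.0, 0.141]
wrist_force: [0.2, -0.2, -0.7]
width: 0.0115
finger_force: 30.0
```

Call:
servo_tool --pt "0 0 0 0 0 0.05 0" --pt "0 0 0 0 0 0.09 0" --pt "0 0 0 0 0 0.09 0" --pt "0 0 0 0 0 0.09 0" --pt "0 0 0 0 0 0.09 0" --pt "0 0 0 0 0 0.09 0" --pt "0 0 0 0 0 0.09 0" --pt "0 0 0 0 0 0.09 0" --pt "0 0 0 0 0 0.09 0" --pt "0 0 0 0 0 0.09 0" --pt "0 0 0 0 0 0.09 0" --pt "0 0 0 0 0 0.09 0"

```text
time: 9.62
tool_pos: [0.4889, -0.233, 0.1725]
ee_rot: [3.141, -0.0, 0.005]
wrist_force: [-0.6, -0.8, -1.7]
width: 0.0115
finger_force: 30.0
```

```bash
python3 - <<'E'
from h import *
go([.491,.1425,.174],8.3)
save("scene","s5.png",(320,130,440,220),6.6)
E
```

```text
t 9.62 pos [ 0.4889 -0.233   0.1725] rot [179.99  -0.     0.31] w 0.0115 F [-0.6 -0.8 -1.7] q [-0.55  0.08  1.47 -0.    1.58  1.02] 
 shift [ 0.042 -3.755 -0.015] turn [ 0.    -0.    -0.089]
```

View pics/s5.png

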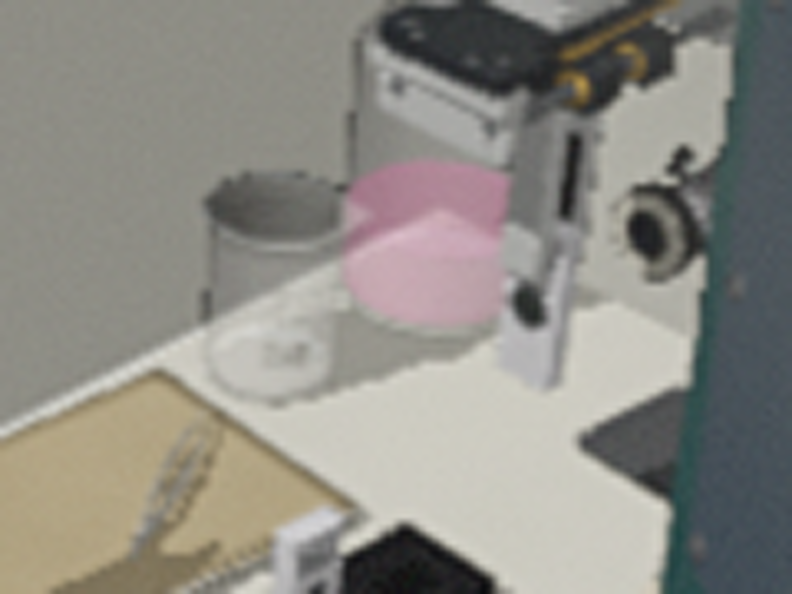

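Back face shown: the raised bezel at (530,305) is now towards the scene camera. I'm carrying it to the photometer.

Call:
servo_tool --pt "0 -0.3 -0.1 0 0 0 0" --pt "0 -0.65 -0.2 0 0 0 0" --pt "0.01 -1 -0.2 0 0 0 0" --pt "0.01 -1 -0.2 0 0 0 0"

```text
time: 10.0
tool_pos: [0.4898, -0.1281, 0.1937]
ee_rot: [-3.139, -0.002, 0.011]
wrist_force: [-0.3, -0.8, -1.9]
width: 0.0117
finger_force: 30.0
```

Call:
servo_tool --pt "0 -0.35 0 0 0 0 0" --pt "0 -0.7 0 0 0 0 0" --pt "0.01 -1 0 0 0 0 0" --pt "0.01 -1 0 0 0 0 0"

```text
time: 10.33
tool_pos: [0.4896, -0.0288, 0.1926]
ee_rot: [-3.139, -0.0, 0.011]
wrist_force: [0.3, 0.2, -1.1]
width: 0.0119
finger_force: 30.0
```

Call:
servo_tool --pt "0 -0.35 0 0 0 0 0" --pt "0 -0.7 0 0 0 -0.04 0" --pt "0.01 -1 0 0 0 -0.09 0" --pt "0.01 -1 0 0 0 -0.09 0" --pt "0.01 -1 0 0 0 -0.09 0"

```text
time: 10.75
tool_pos: [0.4903, 0.0673, 0.1923]
ee_rot: [3.141, 0.0, 0.149]
wrist_force: [0.9, -1.1, -1.6]
width: 0.0117
finger_force: 30.0
```

```bash
python3 - <<'E'
from h import *
go([.491,.1425,.17],8.3)
E
```

```text
t 10.75 pos [0.4903 0.0673 0.1923] rot [1.7995e+02 2.0000e-02 8.5200e+00] w 0.0117 F [ 0.9 -1.1 -1.6] q [ 0.02 -0.03  1.55 -0.    1.62  1.44] 
 shift [ 0.118 -0.743  0.222] turn [0.001 0.    0.002]
```

Call:
servo_tool --pt "0.04 -0.25 0.05 0 0 0 0" --pt "0.08 -0.5 0.1 0 0 0 0" --pt "0.12 -0.74 0.2 0 0 0 0" --pt "0.12 -0.74 0.2 0 0 0 0" --pt "0.12 -0.74 0.2 0 0 0 0"

```text
time: 11.17
tool_pos: [0.4912, 0.1409, 0.1716]
ee_rot: [3.14, 0.002, 0.147]
wrist_force: [0.3, -0.7, -1.2]
width: 0.0121
finger_force: 30.0
```

```bash
python3 - <<'E'
from h import *
go([.491,.1425,.095],8.3)
save("scene","s6.png",(240,170,350,280),5.4)
for X in ([.491,.1425,.054],[.491,.1425,.103]): 
  p=proj("scene",X); print((p-[240,170]+.5)*5.4)
im=cv2.imread("pics/s0.png")[170:280,240:350]; cv2.imwrite("pics/z2.png",cv2.resize(im,None,fx=5.4,fy=5.4,interpolation=cv2.INTER_CUBIC))
E
python3 -c "
import cv2,numpy as np
a=cv2.imread('pics/z2.png');b=cv2.imread('pics/s6.png')
c=np.hstack([a[150:,:390],b[150:,:400]]);cv2.imwrite('pics/cmp.png',c)"
```

```text
t 11.17 pos [0.4912 0.1409 0.1716] rot [1.7992e+02 1.1000e-01 8.4000e+00] w 0.0121 F [ 0.3 -0.7 -1.2] q [ 0.17  0.02  1.54 -0.    1.58  1.59] 
 shift [ 0.002 -0.017  0.766] turn [0.001 0.001 0.001]
[330.48371155 466.17168794]
[328.43223027 386.91695076]
```

View pics/cmp.png

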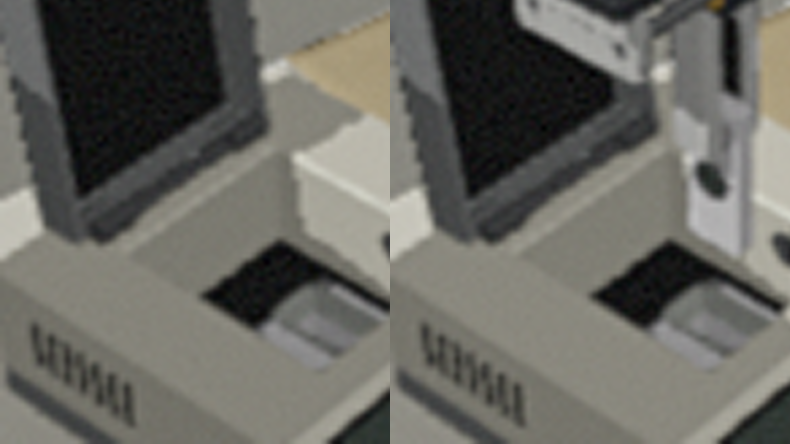

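The slot mouth at (325,310) in the left half, i.e. about (325,460) in the full crop, is where I predicted it (330,466). The plate hangs upright above it, so I'm lowering it gently and watching the force.

Call:
servo_tool --pt "0 -0.02 0.15 0 0 0 0" --pt "0 -0.02 0.3 0 0 0 0" --pt "0 -0.02 0.42 0 0 0 0" --pt "0 -0.02 0.5 0 0 0 0" --pt "0 -0.02 0.54 0 0 0 0" --pt "0 -0.02 0.54 0 0 0 0" --pt "0 -0.02 0.54 0 0 0 0"

```text
time: 11.8
tool_pos: [0.4913, 0.1435, 0.1188]
ee_rot: [3.141, -0.001, 0.146]
wrist_force: [-0.4, 0.4, -0.2]
width: 0.0118
finger_force: 30.0
```

```bash
python3 - <<'E'
from h import *
go([.491,.1425,.0946],8.3)
E
```

```text
t 11.80 pos [0.4913 0.1435 0.1188] rot [ 1.7999e+02 -3.0000e-02  8.3800e+00] w 0.0118 F [-0.4  0.4 -0.2] q [ 0.17  0.05  1.62 -0.    1.47  1.6 ] 
 shift [-0.005  0.01   0.242] turn [ 0.    -0.     0.001]
```

Now inside the mouth with no contact. I continue in small steps.

Call:
servo_tool --pt "0 0 0.03 0 0 0 0" --pt "0 0 0.06 0 0 0 0" --pt "0 0 0.09 0 0 0 0" --pt "0 0 0.1 0 0 0 0" --pt "0 0 0.1 0 0 0 0"

```text
time: 12.22
tool_pos: [0.4908, 0.1439, 0.1081]
ee_rot: [3.141, 0.001, 0.147]
wrist_force: [0.2, 0.1, 0.1]
width: 0.0116
finger_force: 30.0
```

Call:
servo_tool --pt "0 0 0.03 0 0 0 0" --pt "0 0 0.06 0 0 0 0" --pt "0 0 0.09 0 0 0 0" --pt "0 0 0.12 0 0 0 0" --pt "0 0 0.13 0 0 0 0" --pt "0 0 0.13 0 0 0 0"

```text
time: 12.72
tool_pos: [0.4908, 0.1439, 0.095]
ee_rot: [3.141, 0.001, 0.147]
wrist_force: [0.2, -0.1, -1.5]
width: 0.0122
finger_force: 30.0
```

Call:
servo_tool --pt "0 0 0.01 0 0 0 0" --pt "0 0 0.02 0 0 0 0" --pt "0 0 0.02 0 0 0 0"

```text
time: 12.97
tool_pos: [0.4913, 0.1439, 0.0947]
ee_rot: [3.141, -0.001, 0.147]
wrist_force: [-1.9, -0.6, 5.0]
width: 0.0118
finger_force: 30.0
```

Seated on the floor (5 N upward). I release and retreat upward.

Call:
servo_tool --pt "0 0 0 0 0 0 20" --pt "0 0 0 0 0 0 32" --pt "0 0 0 0 0 0 32" --pt "0 0 0 0 0 0 32" --pt "0 0 -0.2 0 0 0 32" --pt "0 0 -0.5 0 0 0 32" --pt "0 0 -0.8 0 0 0 32" --pt "0 0 -1 0 0 0 32" --pt "0 0 -1 0 0 0 32"

```text
time: 13.72
tool_pos: [0.4937, 0.1444, 0.1991]
ee_rot: [-3.141, -0.01, 0.147]
wrist_force: [0.8, 0.7, 1.0]
width: 0.0321
finger_force: 0.0
```

```bash
python3 - <<'E'
from h import *
go([.59,.15,.40],98.3)
save("scene","s7.png",(230,130,350,280),4)
print((proj("scene",[.4913,.1439,.106])-[230,130]+.5)*4)
print(robot.find_in("filter_mid","scene")[:2])
E
```

```text
t 13.72 pos [0.4937 0.1444 0.1991] rot [-179.99   -0.6     8.41] w 0.0321 F [0.8 0.7 1. ] q [ 0.17  0.01  1.5  -0.    1.62  1.6 ] 
 shift [ 0.981  0.085 -1.999] turn [ 0.005 -0.005 -0.999]
[281.11977955 443.65230578]
[{'extent': [302.8, 251.7, 14.4, 22.8], 'conf': 0.67}]
```

View pics/s7.png

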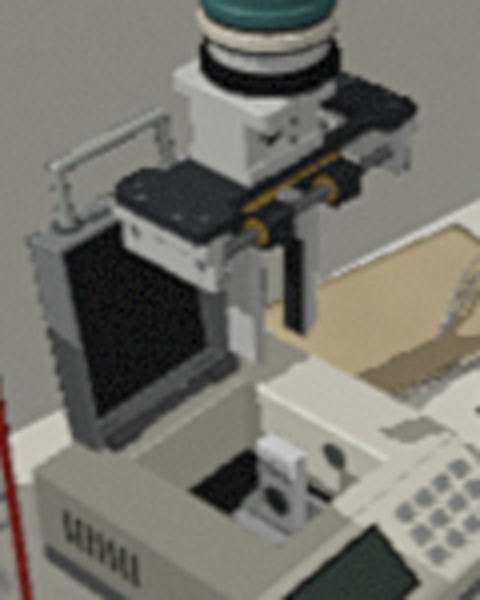

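The standard is seated and released, with its top at (280,440) against the predicted (281,443). The jaws are clear and the hood is still on its stop. Now I raise, turn, and refine the bar's position.

Call:
servo_tool --pt "0 0 -0.4 0 0 0 40" --pt "0 0 -0.8 0 0 0 40" --pt "0 0 -1 0 0 0 40" --pt "0 0 -1 0 0 -0.08 40" --pt "0 0 -1 0 0 -0.16 40" --pt "0 0 -1 0 0 -0.24 40" --pt "0 0 -1 0 0 -0.32 40" --pt "0 0 -1 0 0 -0.4 40" --pt "0 0 -1 0 0 -0.48 40" --pt "0 0 -1 0 0 -0.56 40" --pt "0 0 -1 0 0 -0.64 40" --pt "0 0 -1 0 0 -0.72 40"

```text
time: 14.82
tool_pos: [0.4903, 0.1438, 0.2904]
ee_rot: [-3.137, 0.002, 1.278]
wrist_force: [-0.0, 0.4, 0.1]
width: 0.04
finger_force: 0.0
```

```bash
python3 - <<'E'
from h import *
a=np.radians(8.3); ex=np.array([np.cos(a),np.sin(a),0]); ey=np.array([-np.sin(a),np.cos(a),0])
for n,f in(("top","t0.png"),("scene","s0.png")):
    g=cv2.imread("pics/"+f).mean(2).astype(np.float32)
    for lo,hi in((-32,-12),(-10,10),(12,32)):
        out=[]
        for d in range(-24,25,2):
            P=[proj(n,np.array([.621,.161,.272])+ex*d/1e3+ey*s/1e3) for s in range(lo,hi,4)]
            out.append(int(cv2.remap(g,np.float32([[p[0] for p in P]]),np.float32([[p[1] for p in P]]),cv2.INTER_LINEAR).mean()))
        print(n,lo,out)
go([.59,.15,.32],98.3)
E
```

```text
top -32 [67, 80, 81, 80, 80, 96, 111, 117, 117, 117, 112, 105, 114, 135, 148, 148, 163, 196, 211, 214, 214, 214, 214, 214, 214]
top -10 [69, 82, 82, 79, 80, 89, 105, 116, 118, 118, 115, 107, 115, 136, 148, 148, 156, 189, 207, 213, 214, 213, 214, 213, 213]
top 12 [75, 109, 107, 91, 82, 79, 78, 89, 104, 112, 114, 104, 114, 136, 149, 147, 159, 187, 207, 213, 214, 214, 213, 213, 214]
scene -32 [114, 113, 110, 106, 105, 105, 107, 107, 106, 101, 99, 102, 113, 128, 139, 142, 134, 126, 124, 125, 127, 129, 129, 128, 127]
scene -10 [126, 127, 128, 128, 128, 129, 129, 127, 116, 99, 91, 97, 112, 128, 140, 144, 140, 133, 129, 127, 126, 127, 128, 128, 128]
scene 12 [128, 128, 128, 128, 128, 128, 129, 128, 121, 107, 97, 100, 112, 128, 139, 147, 145, 138, 132, 129, 127, 127, 128, 128, 128]
t 14.82 pos [0.4903 0.1438 0.2904] rot [-1.7974e+02  1.4000e-01  7.3220e+01] w 0.0400 F [-0.   0.4  0.1] q [ 0.17  0.    1.33 -0.    1.82  0.47] 
 shift [ 0.347  0.935 -0.302] turn [-0.003  0.001 -0.279]
```

Call:
servo_tool --pt "0 0 -0.3 0 0 -0.08 40" --pt "0.05 0.2 -0.4 0 0 -0.16 40" --pt "0.15 0.5 -0.4 0 0 -0.24 40" --pt "0.25 0.8 -0.4 0 0 -0.28 40" --pt "0.35 0.95 -0.4 0 0 -0.28 40" --pt "0.35 0.95 -0.4 0 0 -0.28 40" --pt "0.35 0.95 -0.4 0 0 -0.28 40"

```text
time: 15.4
tool_pos: [0.5919, 0.1493, 0.3297]
ee_rot: [-3.135, 0.0, 1.711]
wrist_force: [-0.8, -0.5, -0.2]
width: 0.0402
finger_force: 0.0
```

```bash
python3 - <<'E'
from h import *
go([.625,.163,.27],98.3)
E
```

```text
t 15.40 pos [0.5919 0.1493 0.3297] rot [-1.7961e+02  1.0000e-02  9.8050e+01] w 0.0402 F [-0.8 -0.5 -0.2] q [ 0.15  0.24  0.99 -0.    1.92  0.01] 
 shift [0.09  0.351 0.594] turn [-0.004  0.    -0.003]
```

Call:
servo_tool --pt "0.09 0.2 0 0 0 0 40" --pt "0.09 0.35 0 0 0 0 40" --pt "0.09 0.35 0.1 0 0 0 40" --pt "0.09 0.35 0.25 0 0 0 40" --pt "0.09 0.35 0.4 0 0 0 40" --pt "0.09 0.35 0.52 0 0 0 40" --pt "0.09 0.35 0.59 0 0 0 40" --pt "0.09 0.35 0.59 0 0 0 40" --pt "0.09 0.35 0.59 0 0 0 40"

```text
time: 16.15
tool_pos: [0.6246, 0.1632, 0.2745]
ee_rot: [-3.141, 0.0, 1.712]
wrist_force: [-0.3, -0.8, 0.5]
width: 0.0397
finger_force: 0.0
```

```bash
python3 - <<'E'
from h import *
go([.625,.163,.27],98.3)
save("scene","s8.png",(235,110,325,210),6)
print((proj("scene",[.625,.163,.272])-[235,110]+.5)*6)
E
```

```text
t 16.15 pos [0.6246 0.1632 0.2745] rot [-1.7995e+02  1.0000e-02  9.8080e+01] w 0.0397 F [-0.3 -0.8  0.5] q [ 0.17  0.3   1.02 -0.    1.82  0.03] 
 shift [-0.002  0.004  0.045] turn [-0.001  0.    -0.002]
[134.4684033  326.31213573]
```

View pics/s8.png

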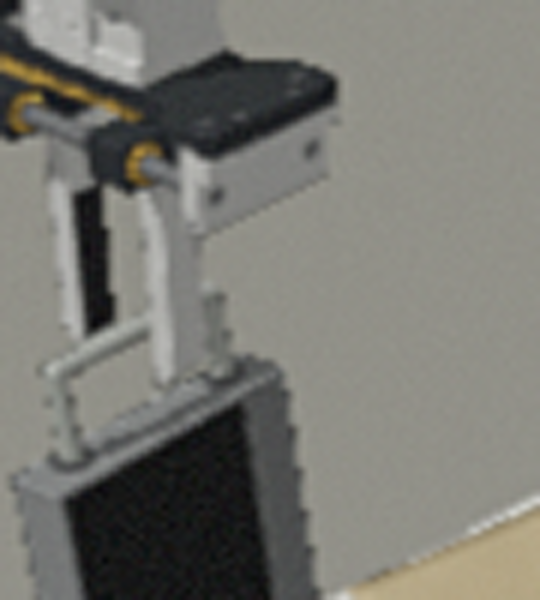

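The bar, about (130,330) in the crop, lies between the two fingers; the front finger is at (175,300) and the rear one at (85,260). I'm closing slowly.

Call:
servo_tool --pt "0 0 0.03 0 0 0 32" --pt "0 0 0.03 0 0 0 26" --pt "0 0 0.03 0 0 0 20" --pt "0 0 0.03 0 0 0 16" --pt "0 0 0.03 0 0 0 13" --pt "0 0 0.03 0 0 0 10" --pt "0 0 0.03 0 0 0 6" --pt "0 0 0.03 0 0 0 0" --pt "0 0 0.03 0 0 0 0" --pt "0 0 0.03 0 0 0 0"

```text
time: 17.03
tool_pos: [0.6246, 0.1631, 0.2716]
ee_rot: [-3.139, 0.0, 1.712]
wrist_force: [-4.8, -0.9, 1.6]
width: 0.0091
finger_force: 30.0
```

```bash
python3 - <<'E'
from h import *
go([.625,.163,.27],98.3)
E
```

```text
t 17.03 pos [0.6246 0.1631 0.2716] rot [-1.7988e+02  1.0000e-02  9.8070e+01] w 0.0091 F [-4.8 -0.9  1.6] q [ 0.17  0.3   1.02 -0.    1.82  0.03] 
 shift [-0.001  0.004  0.016] turn [-0.001  0.    -0.003]
```

```bash
python3 - <<'E'
import numpy as np
def rows(a,b,n):
    return [[0,round(float(-1.91*(np.cos(p)-np.cos(a))),3),round(float(-1.91*(np.sin(p)-np.sin(a))),3)] for p in np.linspace(a,b,n+1)[1:]]
print(rows(1.784,1.32,10));print(rows(1.32,.869,10))
E
```

```text
[[0, -0.087, -0.017], [0, -0.175, -0.029], [0, -0.263, -0.038], [0, -0.351, -0.043], [0, -0.44, -0.043], [0, -0.529, -0.039], [0, -0.617, -0.031], [0, -0.705, -0.019], [0, -0.792, -0.003], [0, -0.878, 0.017]]
[[0, -0.083, 0.023], [0, -0.165, 0.05], [0, -0.245, 0.081], [0, -0.324, 0.115], [0, -0.402, 0.153], [0, -0.477, 0.194], [0, -0.551, 0.239], [0, -0.623, 0.286], [0, -0.692, 0.338], [0, -0.759, 0.392]]
```

Call:
servo_tool --pt "0 -0.09 -0.02 0 0 0 0" --pt "0 -0.175 -0.03 0 0 0 0" --pt "0 -0.26 -0.04 0 0 0 0" --pt "0 -0.35 -0.043 0 0 0 0" --pt "0 -0.44 -0.043 0 0 0 0" --pt "0 -0.53 -0.039 0 0 0 0" --pt "0 -0.617 -0.031 0 0 0 0" --pt "0 -0.705 -0.019 0 0 0 0" --pt "0 -0.79 -0.003 0 0 0 0" --pt "0 -0.88 0.017 0 0 0 0" --pt "0 -0.88 0.017 0 0 0 0"

```text
time: 17.95
tool_pos: [0.536, 0.1503, 0.2695]
ee_rot: [-3.139, 0.001, 1.711]
wrist_force: [-0.9, -1.6, 3.2]
width: 0.0092
finger_force: 30.0
```

```bash
python3 - <<'E'
from h import *
go([.625,.163,.27],98.3)
E
```

```text
t 17.95 pos [0.536  0.1503 0.2695] rot [-1.7983e+02  4.0000e-02  9.8060e+01] w 0.0092 F [-0.9 -1.6  3.2] q [ 0.17  0.1   1.26 -0.    1.78  0.03] 
 shift [ 0.001  0.899 -0.008] turn [-0.002  0.    -0.003]
```

Call:
servo_tool --pt "0 -0.083 0.023 0 0 0 0" --pt "0 -0.165 0.05 0 0 0 0" --pt "0 -0.245 0.081 0 0 0 0" --pt "0 -0.324 0.115 0 0 0 0" --pt "0 -0.4 0.153 0 0 0 0" --pt "0 -0.477 0.194 0 0 0 0" --pt "0 -0.55 0.239 0 0 0 0" --pt "0 -0.62 0.286 0 0 0 0" --pt "0 -0.69 0.338 0 0 0 0" --pt "0 -0.76 0.392 0 0 0 0" --pt "0 -0.76 0.392 0 0 0 0" --pt "0 -0.76 0.392 0 0 0 0"

```text
time: 18.95
tool_pos: [0.4621, 0.1402, 0.2297]
ee_rot: [-3.139, -0.0, 1.712]
wrist_force: [-0.7, -1.5, -1.1]
width: 0.0087
finger_force: 30.0
```

```bash
python3 - <<'E'
from h import *
go([.625,.163,.27],98.3)
o=robot.get_obs()["tool_pos"]
a=np.radians(8.3);ex=np.array([np.cos(a),np.sin(a),0]);ey=np.array([-np.sin(a),np.cos(a),0])
# start/mid/end -> circle with r .191 through start and end; hinge height .085
s=np.array([.6246,.1631,.2716]); h=(o-s)@ex; dz=o[2]-s[2]; print("dh",h,"dz",dz)
from scipy.optimize import fsolve
# start angle and dz offset unknown: solve for (phi0,phi1) from chord
print(fsolve(lambda p:[-.191*(np.cos(p[1])-np.cos(p[0]))-h,.191*(np.sin(p[1])-np.sin(p[0]))-dz],[1.78,.87])-.084)
# detect bar in images
for n in("scene","top"):
    g=robot.snapshot(n).mean(2).astype(np.float32)
    for th in (.74,.785,.83):
        f=th+.084; B=np.array([.4913,.1439,0])+ex*(.095-.191*np.cos(f))+[0,0,.085+.191*np.sin(f)]
        print(n,th,np.round(B,4))
    out=[]
    for th in np.arange(.70,.88,.01):
        f=th+.084; B=np.array([.4913,.1439,0])+ex*(.095-.191*np.cos(f))+[0,0,.085+.191*np.sin(f)]
        P=[proj(n,B+ey*k/1e3) for k in (26,29,32,35)]
        out.append(int(cv2.remap(g,np.float32([[p[0] for p in P]]),np.float32([[p[1] for p in P]]),cv2.INTER_LINEAR).mean()))
    print(out)
save("scene","s9.png",(235,120,335,270),4)
E
```

```text
t 18.95 pos [0.4621 0.1402 0.2297] rot [-1.7987e+02 -1.0000e-02  9.8080e+01] w 0.0087 F [-0.7 -1.5 -1.1] q [ 0.18 -0.06  1.51  0.    1.7   0.04] 
 shift [-0.003  1.644 -0.407] turn [-0.001 -0.    -0.002]
dh -0.16412678540656445 dz -0.04193450744906663
[1.6960954  0.77719916]
scene 0.74 [0.4569 0.1389 0.2252]
scene 0.785 [0.4633 0.1398 0.2309]
scene 0.83 [0.4699 0.1408 0.2363]
[135, 120, 111, 109, 104, 96, 104, 125, 142, 144, 129, 113, 110, 108, 106, 107, 106, 117, 125]
top 0.74 [0.4569 0.1389 0.2252]
top 0.785 [0.4633 0.1398 0.2309]
top 0.83 [0.4699 0.1408 0.2363]
[54, 56, 57, 57, 60, 63, 63, 63, 65, 67, 68, 70, 71, 71, 73, 74, 75, 76, 76]
```

The circle fit gives 1.696 rad at the start, matching the 1.70 stop, and 0.777 rad now. I settle, confirm it is holding, and hand in.

Call:
servo_tool --pt "0 0 0 0 0 0 0" --pt "0 0 0 0 0 0 0" --pt "0 0 0 0 0 0 0" --pt "0 0 0 0 0 0 0" --pt "0 0 0 0 0 0 0" --pt "0 0 0 0 0 0 0"

```text
time: 19.6
tool_pos: [0.4632, 0.1404, 0.2306]
ee_rot: [3.141, -0.0, 1.712]
wrist_force: [-0.8, -0.9, -0.8]
width: 0.0092
finger_force: 30.0
```

```bash
python3 - <<'E'
from h import *
go([.4633,.1398,.2300],98.3)
robot.snapshot("scene"); print(robot.find_in("hood_bar","scene")[:1],robot.find_in("spare_mid","scene")[:1])
print(robot.close_job())
E
```

```text
t 19.60 pos [0.4632 0.1404 0.2306] rot [ 1.7998e+02 -1.0000e-02  9.8080e+01] w 0.0092 F [-0.8 -0.9 -0.8] q [ 0.18 -0.06  1.51  0.    1.7   0.04] 
 shift [-0.006  0.     0.006] turn [ 0.    -0.    -0.002]
[{'extent': [285.9, 218.8, 74.0, 53.5], 'conf': 0.91}] [{'extent': [300.1, 251.2, 12.5, 24.3], 'conf': 0.5}]
the job is handed in; nothing more can be done
None
```

I showed both faces of the round-window standard to the camera, seated it in the cell holder and let it go, and handed the job in at about 20 s with the hood gripped at roughly 45° (about 0.78 rad by my estimate); the hand-in returned no verdict.

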